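# Set the slice thickness on a bread guide with its thumbwheel

## Robot

A 6-joint arm with a two-finger parallel gripper is mounted at the origin on the work surface. World frame = base frame: x ahead of the robot, y to its left, z up, the work surface at z = 0. Lengths are in mm, angles in rad, forces in N, time in s.
With the tool pointing down it reaches from about 300 to 775 mm from the base axis. Payload 14.6 kg.
Tool frame: the origin (TCP) lies midway between the tips of the shut fingers; the grasp point (between the pads) lies 19 mm behind it; z points along the fingers, y is the direction in which the jaws open and shut (so a half turn about z gives the same grasp; the last joint's range is limited). The gripper opens to 94 mm and grips with 3 to 60 N. Pads are 16 mm wide; open, the fingers measure 119 mm over their backs; the gripper's body (75 mm by 177 mm) begins 78 mm behind the grasp point.
Start: joints at [-1.175, 0.3, 1.521, -0, 1.321, -0.067], TCP at [245.542, -492.136, 205.446] pointing down, gripper open.
Joint ranges: [-3.03, 3.03], [-0.79, 2.21], [0.23, 2.52], [-1.04, 4.18], [0, 3.07], [-2.55, 2.55]. Speed limits (rad/s): [2.22, 2.22, 2.57, 3.14, 3.14, 3.14].

## Interface

Orientations are given as [roll, pitch, yaw] about the fixed x, y, z axes, in that order (R = Rz(yaw) Ry(pitch) Rx(roll)).
In Python, from cell import manip gives the robot as it stands.
- The arm moves only by the tool play_rows, never from a script. Its argument "commands" is a list of rows, each an object of numbers: "x", "y", "z": the shift along the tool's x, y, z in m; "wx", "wy", "wz": the turn, a rotation vector about the tool's x, y, z in degrees; "grip": the opening, from 0 (shut) to 1 (fully open). In form: [{"x": .., "y": .., "z": .., "wx": .., "wy": .., "wz": .., "grip": ..}, ...]. A call has 1 to 20 rows; each row shifts and turns the commanded pose from where the row before left it, along the tool's axes as they then stand; what a row does not reach is not made up. A row lasts 1/8 s, in which the tool goes at most 62.5 mm and 10.7 degrees, less where a joint would pass 70% of its speed; a pose out of reach is approached as far as the arm can. A call is refused whole if a number of a shift passes 0.0625 or a number of a turn 10.7, either way. A call with a gripper value outside its range is refused whole. The fingers move at their own pace and stop on an object; "squeeze" is the grip in N (left out, the last holds). Time passes only in rows, so rows that do not move let the fingers close. It gives the time, the measured TCP pose, the force and the opening at its end, in the units of the state.
- manip.read_state(): the state, without advancing time (a new reading comes with each control period).
- manip.camera(name): name is "scene" or "top" or "wrist"; returns (picture, depth): 420x560x3 uint8, red, green, blue; 420x560 float32, mm along the optical axis (not along the pixel's ray), 0 where there is no reading.
- manip.camera_info(name): a dict with "intrinsics" (3x3 intrinsics, pixels), "camera_from_world" (4x4, takes a point from world to camera coordinates); the wrist camera has in their place "tool_from_camera" (4x4, takes a point from camera to tool coordinates, whose origin is the TCP and whose axes are the flange's). Camera axes: x right, y up, looking along -z (the intrinsics and any distortion apply to the point x, -y, -z); pixel columns grow to the right and rows downward; lengths in mm; the calibration is good to about 2 mm. A picture is of the moment at which its call begins: read the wrist's pose just before it. camera_info takes no time and is no camera call.
- manip.sign_off(): hands the job in, once; it reports no verdict.
The state is a dict: "clock": time; "joints": joint angles; "qd": joint speeds; "effort": joint torques, N m; "eef_pos": TCP position; "eef_rot": TCP orientation; "wrist_force": force on the tool from outside, world axes, zero at the start; "moment": the same for the moment, N m; "finger_gap": finger opening in mm.
Only numpy, scipy, OpenCV 4.12 (cv2) and the standard library are available. Lean on these libraries where they do the work, as an engineer would, in place of code of your own. Each camera call takes 0.05 s, during which the arm holds its last target.

## Task

The white stop plate of the bread-slicing guide stands too far back from the knife slot. With a fingertip, roll the knurled brass thumbwheel until the gap has closed to the red mark, so that the black pointer lies level with it on the scale, then take your hand away. Move the plate only by its wheel, do not push the red mark along, and leave the loaf and everything else on the marble standing where it is.

Things in the scene. Friction and masses are not known exactly. Their poses are not given: they have to be found in the camera images.
- guide: Bread-slicing guide, fixed on the marble (marble top at 20 mm): beech board 190 (its x) by 350 mm (its y), 24 mm high. Origin: centre of its underside, z up, yaw within 0.25 rad. Knife slot: the plane y = 0, between slotted uprights at x = +-86 mm, 136 mm high. Loaf on the +y half; stop plate, scale and wheel on the -y half. Scale rail along the +x edge, dark ticks every 5 mm.
- wheel: Knurled brass thumbwheel, upright, 57 mm across its ridges, 16 mm wide; axle along the guide's x. Origin: its centre, at x 0, y -130, z 55 mm in the guide's frame; its top 103.5 mm above the work surface. Knurl: 40 ridges 1.5 mm proud, parallel to the axle. It turns with 2 to 3 N at the rim, both ways, and stays where it is left. Grey cheeks beside it end 18 mm below its top.
- wheel_top (a point): Point on the guide over the axle at the height of the wheel's top; does not turn, axes as the guide's. A pinion on the wheel drives the stop plate's rack: rolling the wheel's top towards the guide's -y (away from the knife slot) closes the gap by 10 mm per radian, that is 3.5 mm per 10 mm of rim travel; the other way opens it.
- stop: Stop plate with slide, rack and pointer; moves along the guide's y, driven by the wheel, not to be pushed by hand. White plate 146 mm wide, 6 thick, from 28 to 106 mm above the guide's underside. Origin in the plane of its face: the gap to the knife slot is minus the origin's y in the guide's frame (30 to 45 mm at the start; travel 0 to 56 mm).
- pointer (a point): Tip of the black pointer needle over the scale rail, fixed to the stop plate 60 mm behind its face, at x 87, z 39 mm in the guide's frame, axes as the guide's. It is level with the mark when both have the same y in the guide's frame; at the start it lies 10 to 35 mm farther to -y.
- rider: Small red slider on the scale rail (red bar 3 mm wide across the rail's top with a 12 mm thumb tab on the rail's +x side); it marks the wanted gap. Stiff; leave it where it is. Origin at x = 0, z = 0 of the guide and the mark's y.
- mark (a point): The gauge mark: the middle of the red rider's bar, at x = 87 mm, z = 39 mm in the guide's frame, its y 70 to 80 mm to the -y side of the knife slot (a gap of 10 to 20 mm). Axes as the guide's.
- loaf: Crusty tin loaf, 100 mm wide, 130 mm long, 103 mm high, loose on the guide's board beyond the knife slot. Origin: centre of its underside.
- basket_empty: Round cane basket, 190 mm across, 85 mm high, empty. Origin: centre of its underside.
- basket_boule: The same cane basket with a round loaf in it, 109 mm high. Origin: centre of its underside.
- skillet: Black cast-iron skillet, 248 mm across, 48 mm high, its handle reaching 285 mm from the centre towards its -y. Origin: centre of its underside.
- ramekin: White ceramic ramekin, 91 mm across, 50 mm high. Origin: centre of its underside.
- scraper: Steel dough scraper lying flat, 150 x 110 mm with a dark wooden grip, 14 mm high. Origin: under its centre.
- tin_a: Closed twist-cap spice tin, 53 mm across, 42 mm high. Origin: centre of its underside.
- tin_b: Another such tin.

How it is judged:
By the outcome, as a careful person would: the job done as asked, in the order asked, and still so for the second after the job is handed in, with the robot touching nothing.
It also fails if it takes over 48 s, if anything falls off the work surface, if the arm or the gripper's body presses on something with over 40 N, if the wrist force passes 120 N, or if a joint passes its speed limit or range.

## Working session

There is one attempt and no reset: what is moved stays moved. The work goes in short steps, Python scripts to look and compute and a tool call to move; the robot and the scene stay as the last step left them, time stands still between calls to the robot, and variables do not carry over. Pictures are saved under pics/ and viewed, and the job is handed in when it is done.

Besides the shell and the picture viewer there is one more tool, called as name(argument=value, ...) on one line, values as JSON. play_rows: Moves the arm, as the interface text tells. Its arguments: {"type":"object","properties":{"commands":{"type":"array"},"squeeze":{"type":"number"}},"required":["commands"]}

```bash
mkdir -p pics; ls; python3 - <<'E'
from cell import manip
import cv2,numpy as np
for n in ["scene","top"]:
    p,d=manip.camera(n); cv2.imwrite(f"pics/{n}0.png",p[:,:,::-1]); np.savez(f"{n}0.npz",p=p,d=d)
    print(n,manip.camera_info(n))
print(manip.camera_info("wrist"))
print(manip.read_state())
E
```

```text
pics
scene {'intrinsics': array([[480.08217003,   0.        , 268.4168937 ],
       [  0.        , 480.08217003, 216.28104905],
       [  0.        ,   0.        ,   1.        ]]), 'camera_from_world': array([[-5.25723065e-01,  8.50522046e-01,  1.50833955e-02,
         2.67861971e+02],
       [-5.37161514e-01, -3.45673898e-01,  7.69393959e-01,
         2.07792712e+02],
       [ 6.59600460e-01,  3.96385931e-01,  6.38596450e-01,
        -1.81121945e+03],
       [ 0.00000000e+00,  0.00000000e+00,  0.00000000e+00,
         1.00000000e+00]])}
top {'intrinsics': array([[528.92606319,   0.        , 284.00684853],
       [  0.        , 528.92606319, 207.79233055],
       [  0.        ,   0.        ,   1.        ]]), 'camera_from_world': array([[ 2.39837018e-02, -9.99686051e-01,  7.25136387e-03,
        -1.47053291e+01],
       [ 9.82537428e-01,  2.49097847e-02,  1.84390091e-01,
        -5.61899575e+02],
       [-1.84512832e-01,  2.70237944e-03,  9.82826390e-01,
        -1.31516521e+03],
       [ 0.00000000e+00,  0.00000000e+00,  0.00000000e+00,
         1.00000000e+00]])}
{'intrinsics': arra
[... 497 characters left out ...]
0000000e+00]])}
{'clock': 0.1, 'joints': array([-1.17460633e+00,  3.00415443e-01,  1.52151258e+00,  2.75742204e-06,
        1.32072100e+00, -6.65876380e-02]), 'qd': array([ 7.34840410e-05, -3.18907159e-03, -8.97815713e-04, -1.49368726e-03,
        8.76204490e-04, -7.36282284e-04]), 'effort': array([ 2.16499975e-03, -5.32634532e+01, -3.53283226e+01,  7.09803100e-02,
        2.34612718e-02, -6.41365727e-05]), 'eef_pos': array([ 245.45105286, -491.92565108,  204.94584277]), 'eef_rot': array([-3.14053880e+00, -7.29543478e-05,  4.62776913e-01]), 'wrist_force': array([-0.22975774, -0.76738226,  0.32657259]), 'moment': array([-0.02433452, -0.03691074,  0.01569407]), 'finger_gap': 94.42281377619571}
```

View pics/scene0.png

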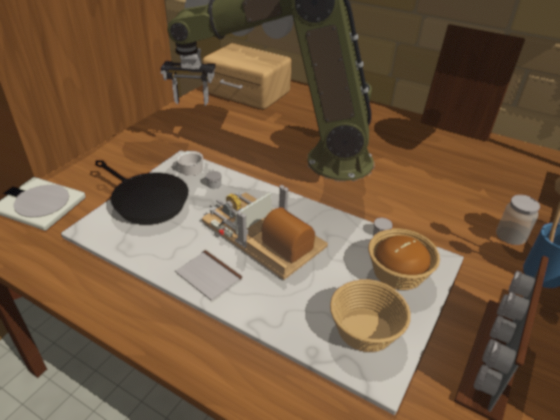

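View pics/top0.png

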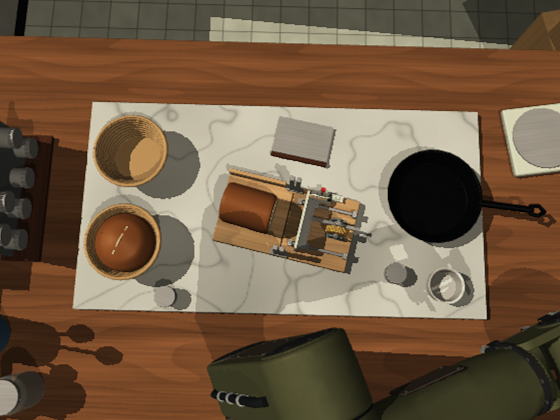

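```bash
python3 - <<'E'
import cv2,numpy as np
p=np.load("top0.npz")["p"][:,:,::-1]
cv2.imwrite("pics/topz.png",cv2.resize(p[160:280,205:375],None,fx=4.6,fy=4.6,interpolation=cv2.INTER_CUBIC))
p=np.load("scene0.npz")["p"][:,:,::-1]
cv2.imwrite("pics/scz.png",cv2.resize(p[175:285,190:340],None,fx=5,fy=5,interpolation=cv2.INTER_CUBIC))
E
```

```text
(no output)
```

View pics/topz.png

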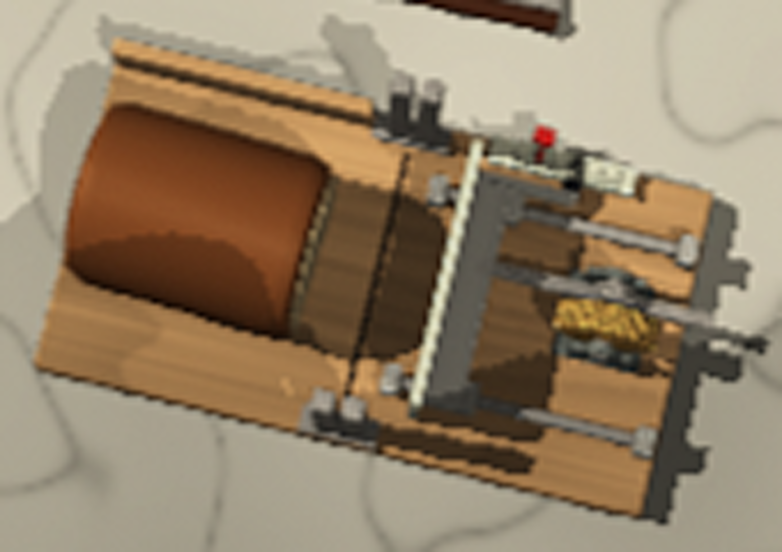

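View pics/scz.png

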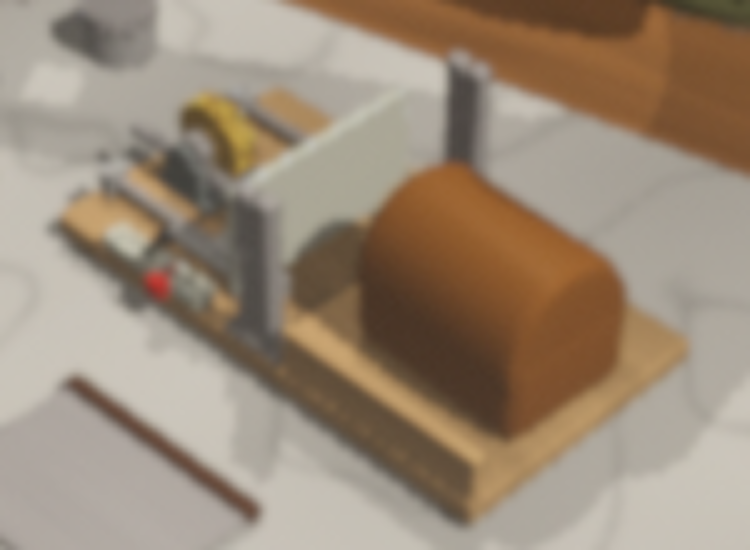

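```bash
cat > h.py <<'E'
import cv2,numpy as np
from scipy.spatial.transform import Rotation as R
from cell import manip
def cam(n,st=None):
    ci=manip.camera_info(n);K=ci["intrinsics"]
    if n!="wrist":
        T=ci["camera_from_world"];W=np.linalg.inv(T)
    else:
        A=np.eye(4);A[:3,:3]=R.from_euler("xyz",st["eef_rot"]).as_matrix();A[:3,3]=st["eef_pos"]
        W=A@ci["tool_from_camera"]
    return K,W
def ray(K,W,u,v,z):
    d=np.array([(u-K[0,2])/K[0,0],-(v-K[1,2])/K[1,1],-1.]); d=W[:3,:3]@d;o=W[:3,3]
    return o+d*(z-o[2])/d[2]
def proj(K,W,P):
    c=np.linalg.inv(W)@np.append(P,1.); return K[0,2]+K[0,0]*c[0]/-c[2],K[1,2]-K[1,1]*c[1]/-c[2]
E
python3 - <<'E'
from h import *
K,W=cam("top")
f=lambda a,b,z:ray(K,W,a/4.6+205-.4,b/4.6+160-.4,z)
for a,b in [(40,368),(640,518),(715,190)]: print(f(a,b,44))
bl,br,tr=[f(a,b,44) for a,b in [(40,368),(640,518),(715,190)]]
print(np.linalg.norm(bl-br),np.linalg.norm(br-tr))
y=(bl-br)/np.linalg.norm(bl-br);x=(tr-br)/np.linalg.norm(tr-br)
print("yaw",np.arctan2(-y[0],y[1]),np.arctan2(x[1],x[0]))
print("ctr",(bl+tr)/2)
print("slot ends",f(407,155,44),f(347,392,44))
p=np.load("top0.npz")["p"].astype(int);hsv=cv2.cvtColor(p.astype(np.uint8),cv2.COLOR_RGB2HSV)
m=(p[:,:,0]>150)&(p[:,:,1]<60);ys,xs=np.nonzero(m);print("red",xs.mean(),ys.mean(),len(xs),ray(K,W,xs.mean(),ys.mean(),59))
print("wheel ", f(606,318,103))
print("pointer",f(572,184,59))
E
```

```text
[475.90287861 178.79923532  44.        ]
[ 400.73096163 -156.83997812   44.        ]
[ 586.97062041 -198.8419345    44.        ]
343.95421018236294 190.91719368729136
yaw -0.2203304597064857 -0.22181540357200066
ctr [531.43674951 -10.02134959  44.        ]
slot ends [602.8131476  -23.65894793  44.        ] [466.70005096   7.00737786  44.        ]
red 322.875 189.125 8 [ 612.58516943 -100.32666561   59.        ]
wheel  [ 503.2200541  -131.25976955  103.        ]
pointer [ 585.28760308 -116.2971477    59.        ]
```

play_rows(commands=[{"wz": 9.8, "grip": 0}, {"wz": 9.8}, {"wz": 9.8}, {"wz": 9.8}, {"x": 0.0174, "y": -0.0405}, {"x": 0.0174, "y": -0.0405}, {"x": 0.0174, "y": -0.0405}, {"x": 0.0174, "y": -0.0405}, {"x": 0.0174, "y": -0.0405}, {"x": 0.0174, "y": -0.0405}, {"x": 0.0174, "y": -0.0405}, {"x": 0.0174, "y": -0.0405}, {"x": 0.0174, "y": -0.0405}, {"x": 0.0174, "y": -0.0405}, {"z": 0.03}, {}], squeeze=20)

```text
$.commands[0]: bad value
```

```bash
cat > look.py <<'E'
import sys
from h import *
n=sys.argv[1]
st=manip.read_state();p,d=manip.camera("wrist")
cv2.imwrite(f"pics/{n}.png",p[:,:,::-1]);np.savez(f"{n}.npz",p=p,d=d,pos=st["eef_pos"],rot=st["eef_rot"])
print(st["clock"],st["eef_pos"],st["eef_rot"],st["wrist_force"],st["finger_gap"])
E
python3 look.py w1
```

```text
0.1 [ 245.45105286 -491.92565108  204.94584277] [-3.14053880e+00 -7.29543478e-05  4.62776913e-01] [-0.22975774 -0.76738226  0.32657259] 94.42281377619571
```

View pics/w1.png

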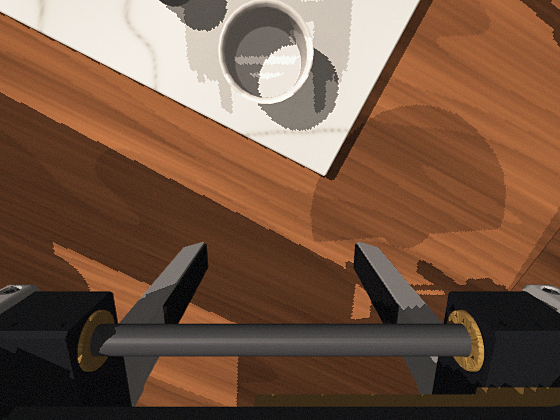

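play_rows(commands=[{"x": 0, "y": 0, "z": 0, "wx": 0, "wy": 0, "wz": 9.8, "grip": 0}, {"x": 0, "y": 0, "z": 0, "wx": 0, "wy": 0, "wz": 9.8, "grip": 0}, {"x": 0, "y": 0, "z": 0, "wx": 0, "wy": 0, "wz": 9.8, "grip": 0}, {"x": 0, "y": 0, "z": 0, "wx": 0, "wy": 0, "wz": 9.8, "grip": 0}, {"x": 0.0174, "y": -0.0405, "z": 0, "wx": 0, "wy": 0, "wz": 0, "grip": 0}, {"x": 0.0174, "y": -0.0405, "z": 0, "wx": 0, "wy": 0, "wz": 0, "grip": 0}, {"x": 0.0174, "y": -0.0405, "z": 0, "wx": 0, "wy": 0, "wz": 0, "grip": 0}, {"x": 0.0174, "y": -0.0405, "z": 0, "wx": 0, "wy": 0, "wz": 0, "grip": 0}, {"x": 0.0174, "y": -0.0405, "z": 0, "wx": 0, "wy": 0, "wz": 0, "grip": 0}, {"x": 0.0174, "y": -0.0405, "z": 0, "wx": 0, "wy": 0, "wz": 0, "grip": 0}, {"x": 0.0174, "y": -0.0405, "z": 0, "wx": 0, "wy": 0, "wz": 0, "grip": 0}, {"x": 0.0174, "y": -0.0405, "z": 0, "wx": 0, "wy": 0, "wz": 0, "grip": 0}, {"x": 0.0174, "y": -0.0405, "z": 0, "wx": 0, "wy": 0, "wz": 0, "grip": 0}, {"x": 0.0174, "y": -0.0405, "z": 0, "wx": 0, "wy": 0, "wz": 0, "grip": 0}, {"x": 0, "y": 0, "z": 0.03, "wx": 0, "wy": 0, "wz": 0, "grip": 0}, {"x": 0, "y": 0, "z": 0, "wx": 0, "wy": 0, "wz": 0, "grip": 0}], squeeze=20)

```text
clock: 2.15
eef_pos: [503.3, -134.6, 173.7]
eef_rot: [-3.141, 0.004, -0.221]
wrist_force: [-0.2, -0.3, 0.5]
finger_gap: 0.3
```

```bash
python3 look.py w2
```

```text
2.15 [ 503.32017314 -134.6046639   173.68766975] [-3.14113334  0.00412098 -0.22065742] [-0.1558502  -0.33202039  0.45608934] 0.27390362264529716
```

View pics/w2.png

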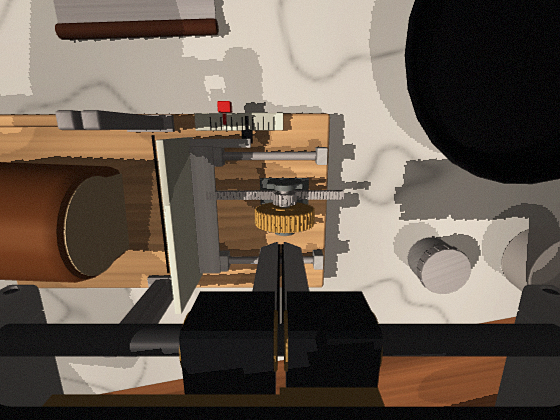

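```bash
cat > zm.py <<'E'
import sys,cv2
n,x0,y0,x1,y1,s=sys.argv[1],*map(int,sys.argv[2:7])
p=cv2.imread(f"pics/{n}.png")[y0:y1,x0:x1]
cv2.imwrite(f"pics/{n}_z{x0}.png",cv2.resize(p,None,fx=s,fy=s,interpolation=cv2.INTER_NEAREST))
E
python3 zm.py w2 200 90 330 160 6;python3 zm.py w2 190 160 340 290 4
```

```text
(no output)
```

View pics/w2_z200.png

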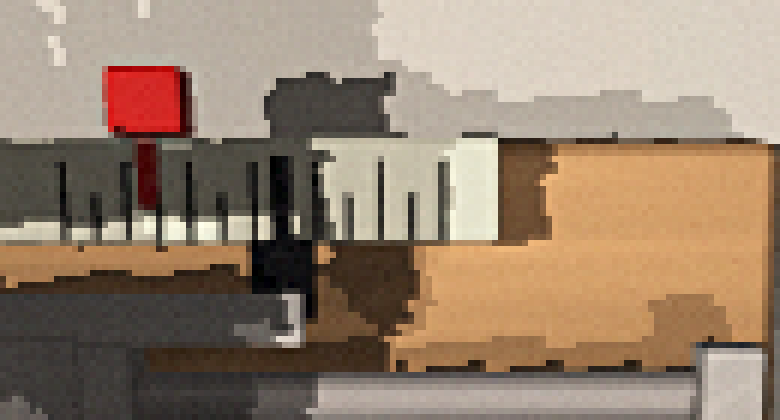

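View pics/w2_z190.png

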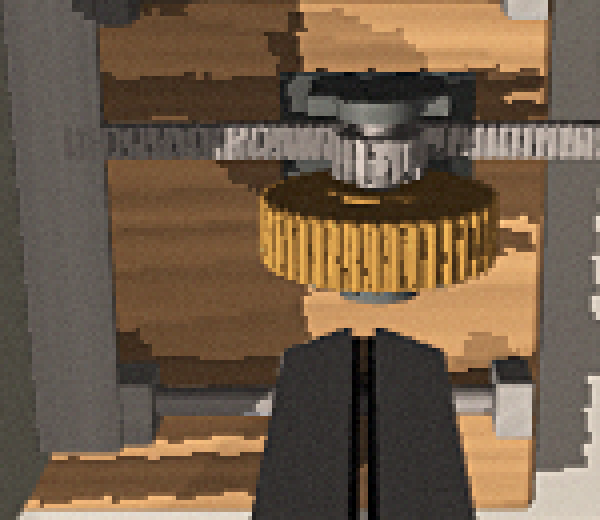

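```bash
python3 - <<'E'
from h import *
f=np.load("w2.npz");K,W=cam("wrist",{"eef_pos":f["pos"],"eef_rot":f["rot"]})
yaw=-0.221
gx=np.array([np.cos(yaw),np.sin(yaw)]);gy=np.array([-np.sin(yaw),np.cos(yaw)])
w=ray(K,W,190+379/4,160+257/4,103.5);print("wheel",w, "tool off x,y", (w[:2]-f["pos"][:2])@gx,-(w[:2]-f["pos"][:2])@gy)
m=ray(K,W,200+148/6,90+172/6,59);q=ray(K,W,200+281/6,90+190/6,59)
print(m,q,(m-q)[:2]@gy,(m-w)[:2]@gy,(m-w)[:2]@gx)
# axis check: slot line and board bottom edge direction
d=f["d"];print("depth at wheel top",d[222,285],"fingertip",d[245,272],d[252,268], d[246,290])
# point cloud near finger tips
for v in range(236,262,3):
    print(v,[int(x) for x in d[v,258:306:3]])
E
```

```text
wheel [ 500.38434416 -138.67135289  103.5       ] tool off x,y -1.9729856635585374 4.611331554432979
[ 598.98530798 -104.04924844   59.        ] [ 591.87686682 -123.45103903   59.        ] 20.488123198549523 55.393915779451554 88.6135106893741
depth at wheel top 262.1925 fingertip 186.31403 175.10402 183.28488
236 [327, 327, 327, 328, 326, 326, 326, 327, 327, 327, 328, 327, 327, 326, 326, 326]
239 [329, 328, 328, 328, 328, 328, 329, 327, 327, 328, 328, 328, 330, 327, 328, 326]
242 [330, 329, 328, 328, 328, 329, 189, 328, 328, 189, 328, 330, 328, 330, 329, 329]
245 [329, 330, 329, 184, 185, 185, 185, 188, 188, 185, 184, 184, 185, 330, 330, 331]
248 [331, 179, 179, 180, 180, 180, 181, 184, 184, 180, 180, 181, 181, 179, 181, 330]
251 [332, 176, 175, 176, 175, 175, 176, 180, 179, 175, 176, 177, 176, 176, 176, 332]
254 [332, 171, 170, 171, 171, 171, 171, 176, 176, 172, 171, 172, 172, 172, 173, 332]
257 [321, 167, 167, 167, 167, 167, 168, 171, 171, 167, 167, 168, 167, 167, 168, 321]
260 [163, 163, 163, 164, 163, 164, 164, 167, 166, 164, 163, 163, 164, 163, 164, 164]
```

play_rows(commands=[{"x": -0.002, "y": -0.003, "z": 0.03, "wx": 0, "wy": 0, "wz": 0, "grip": 0}, {"x": 0, "y": 0, "z": 0.03, "wx": 0, "wy": 0, "wz": 0, "grip": 0}, {"x": 0, "y": 0, "z": 0.007, "wx": 0, "wy": 0, "wz": 0, "grip": 0}, {"x": 0, "y": 0, "z": 0, "wx": 0, "wy": 0, "wz": 0, "grip": 0}])

```text
clock: 2.7
eef_pos: [503.3, -132.3, 109.5]
eef_rot: [3.142, -0.001, -0.222]
wrist_force: [0.4, -0.2, 0.0]
finger_gap: 0.1
```

```bash
python3 look.py w3; python3 zm.py w3 190 90 380 290 3
```

```text
2.7 [ 503.26263246 -132.31176434  109.52119059] [ 3.14154224e+00 -8.64859341e-04 -2.21961880e-01] [ 0.4040576  -0.21671059  0.01503929] 0.09146474976833073
```

View pics/w3_z190.png

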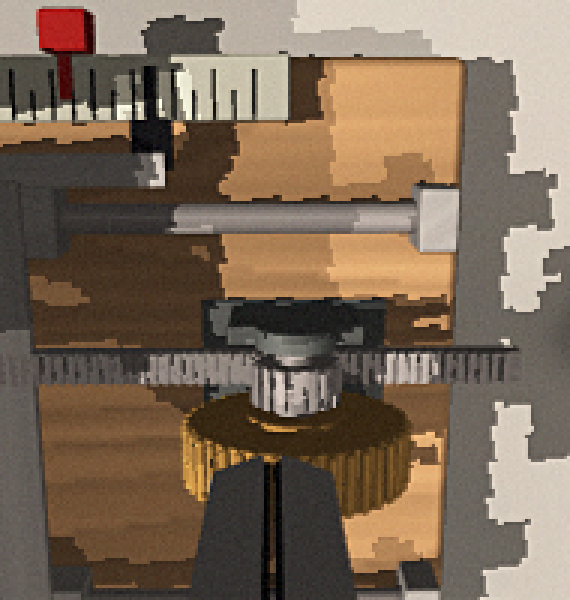

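play_rows(commands=[{"x": -0.0015, "y": -0.001, "z": 0.005, "wx": 0, "wy": 0, "wz": 0, "grip": 0}, {"x": 0, "y": 0, "z": 0.001, "wx": 0, "wy": 0, "wz": 0, "grip": 0}, {"x": 0, "y": 0, "z": 0.0, "wx": 0, "wy": 0, "wz": 0, "grip": 0}])

```text
clock: 3.12
eef_pos: [501.8, -130.6, 103.1]
eef_rot: [3.142, -0.001, -0.221]
wrist_force: [-2.3, 0.9, 4.9]
finger_gap: 0.2
```

play_rows(commands=[{"x": 0, "y": 0, "z": 0.0005, "wx": 0, "wy": 0, "wz": 0, "grip": 0}, {"x": 0, "y": 0, "z": 0.0, "wx": 0, "wy": 0, "wz": 0, "grip": 0}])

```text
clock: 3.38
eef_pos: [501.9, -130.6, 102.9]
eef_rot: [3.141, -0.001, -0.221]
wrist_force: [-2.9, 2.5, 10.1]
finger_gap: 0.4
```

play_rows(commands=[{"x": 0, "y": 0, "z": 0.0005, "wx": 0, "wy": 0, "wz": 0, "grip": 0}, {"x": 0, "y": 0, "z": 0.0, "wx": 0, "wy": 0, "wz": 0, "grip": 0}])

```text
clock: 3.62
eef_pos: [502.0, -130.6, 102.8]
eef_rot: [3.141, -0.001, -0.221]
wrist_force: [-5.9, 1.6, 14.2]
finger_gap: 0.7
```

play_rows(commands=[{"x": 0, "y": 0.003, "z": 0, "wx": 0, "wy": 0, "wz": 0, "grip": 0}, {"x": 0, "y": 0.003, "z": 0.0, "wx": 0, "wy": 0, "wz": 0, "grip": 0}, {"x": 0, "y": 0.003, "z": 0.0, "wx": 0, "wy": 0, "wz": 0, "grip": 0}], squeeze=50)

```text
clock: 4.0
eef_pos: [500.2, -139.3, 103.2]
eef_rot: [-3.141, -0.002, -0.221]
wrist_force: [-6.1, 3.1, 16.5]
finger_gap: 0.5
```

```bash
python3 look.py w4; python3 zm.py w4 190 90 380 290 3
```

```text
4.0 [ 500.2104548  -139.31476223  103.23909024] [-3.14147340e+00 -1.78544905e-03 -2.21177448e-01] [-6.05540268  3.06118282 16.54493551] 0.4970450203847593
```

View pics/w4_z190.png

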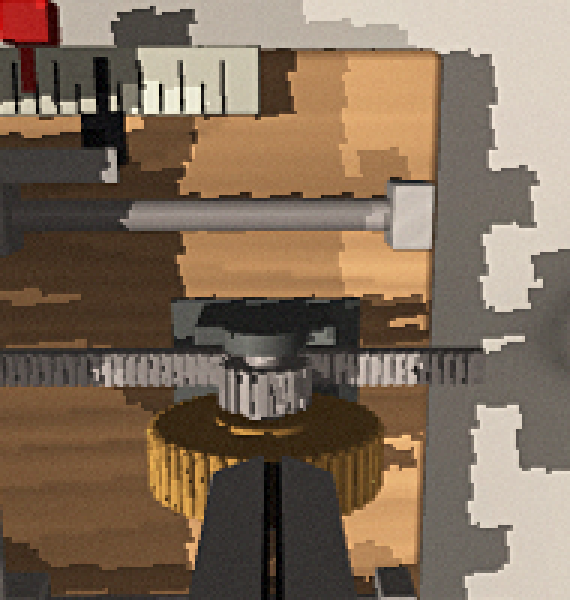

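play_rows(commands=[{"x": 0, "y": 0.003, "z": 0, "wx": 0, "wy": 0, "wz": 0, "grip": 0}, {"x": 0, "y": 0.003, "z": 0.0, "wx": 0, "wy": 0, "wz": 0, "grip": 0}, {"x": 0, "y": 0.003, "z": 0.0, "wx": 0, "wy": 0, "wz": 0, "grip": 0}, {"x": 0, "y": 0, "z": -0.01, "wx": 0, "wy": 0, "wz": 0, "grip": 0}, {"x": 0, "y": -0.018, "z": 0.0, "wx": 0, "wy": 0, "wz": 0, "grip": 0}, {"x": 0, "y": 0, "z": 0.0, "wx": 0, "wy": 0, "wz": 0, "grip": 0}])

```text
clock: 4.8
eef_pos: [501.9, -129.1, 111.5]
eef_rot: [-3.141, 0.0, -0.22]
wrist_force: [-0.1, 0.4, 0.1]
finger_gap: 0.5
```

```bash
python3 look.py w5; python3 zm.py w5 190 90 380 290 3
```

```text
4.8 [ 501.9054457  -129.12812513  111.45300905] [-3.14146169e+00  8.54626665e-05 -2.19763308e-01] [-0.09916555  0.42108967  0.07642962] 0.48172033789950836
```

View pics/w5_z190.png

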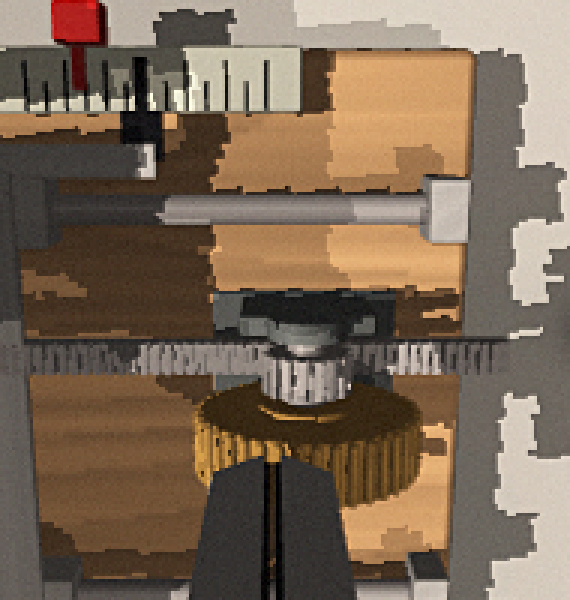

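play_rows(commands=[{"x": 0, "y": 0, "z": 0.008, "wx": 0, "wy": 0, "wz": 0, "grip": 0}, {"x": 0, "y": 0, "z": 0.002, "wx": 0, "wy": 0, "wz": 0, "grip": 0}, {"x": 0, "y": 0.003, "z": 0, "wx": 0, "wy": 0, "wz": 0, "grip": 0}, {"x": 0, "y": 0.003, "z": 0, "wx": 0, "wy": 0, "wz": 0, "grip": 0}, {"x": 0, "y": 0.003, "z": 0, "wx": 0, "wy": 0, "wz": 0, "grip": 0}, {"x": 0, "y": 0.003, "z": 0, "wx": 0, "wy": 0, "wz": 0, "grip": 0}, {"x": 0, "y": 0.003, "z": 0.0, "wx": 0, "wy": 0, "wz": 0, "grip": 0}, {"x": 0, "y": 0.003, "z": 0.0, "wx": 0, "wy": 0, "wz": 0, "grip": 0}, {"x": 0, "y": 0, "z": -0.01, "wx": 0, "wy": 0, "wz": 0, "grip": 0}, {"x": 0, "y": -0.018, "z": 0.0, "wx": 0, "wy": 0, "wz": 0, "grip": 0}, {"x": 0, "y": 0, "z": 0.0, "wx": 0, "wy": 0, "wz": 0, "grip": 0}])

```text
clock: 6.22
eef_pos: [501.9, -129.2, 111.3]
eef_rot: [-3.141, 0.0, -0.22]
wrist_force: [0.6, -0.2, -0.9]
finger_gap: 0.4
```

```bash
python3 look.py w6; python3 zm.py w6 190 90 380 290 3
```

```text
6.225 [ 501.88185292 -129.1706454   111.27700787] [-3.14144430e+00  1.92408862e-04 -2.19835334e-01] [ 0.59530104 -0.24797242 -0.89844708] 0.42124287271598027
```

View pics/w6_z190.png

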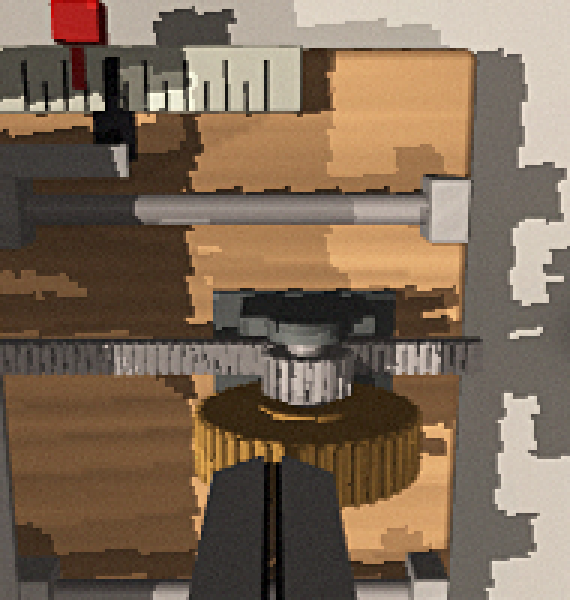

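play_rows(commands=[{"x": 0, "y": 0, "z": 0.008, "wx": 0, "wy": 0, "wz": 0, "grip": 0}, {"x": 0, "y": 0, "z": 0.002, "wx": 0, "wy": 0, "wz": 0, "grip": 0}, {"x": 0, "y": 0.003, "z": 0, "wx": 0, "wy": 0, "wz": 0, "grip": 0}, {"x": 0, "y": 0.003, "z": 0, "wx": 0, "wy": 0, "wz": 0, "grip": 0}, {"x": 0, "y": 0.003, "z": 0, "wx": 0, "wy": 0, "wz": 0, "grip": 0}, {"x": 0, "y": 0.003, "z": 0, "wx": 0, "wy": 0, "wz": 0, "grip": 0}, {"x": 0, "y": 0.003, "z": 0.0, "wx": 0, "wy": 0, "wz": 0, "grip": 0}, {"x": 0, "y": 0, "z": -0.01, "wx": 0, "wy": 0, "wz": 0, "grip": 0}, {"x": 0, "y": -0.013, "z": -0.01, "wx": 0, "wy": 0, "wz": 0, "grip": 0}, {"x": 0.005, "y": -0.012, "z": 0.0, "wx": 0, "wy": 0, "wz": 0, "grip": 0}, {"x": 0, "y": 0, "z": 0.0, "wx": 0, "wy": 0, "wz": 0, "grip": 0}])

```text
clock: 7.65
eef_pos: [509.2, -120.8, 121.2]
eef_rot: [-3.142, 0.0, -0.22]
wrist_force: [1.2, 0.3, -0.7]
finger_gap: 0.3
```

```bash
python3 look.py w7; python3 zm.py w7 190 90 310 170 6
```

```text
7.65 [ 509.18145741 -120.80014142  121.17042927] [-3.14152474e+00  2.32896212e-04 -2.19753569e-01] [ 1.22565818  0.28401686 -0.73255173] 0.27864258794727675
```

View pics/w7_z190.png

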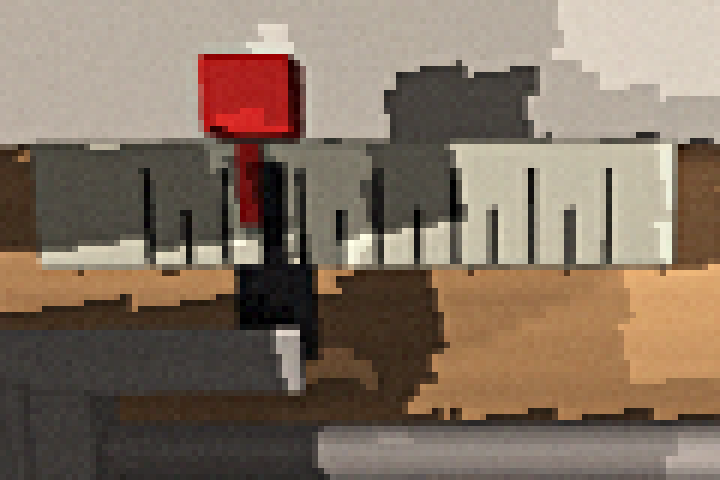

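play_rows(commands=[{"x": -0.005, "y": 0.014, "z": 0.01, "wx": 0, "wy": 0, "wz": 0, "grip": 0}, {"x": 0, "y": 0, "z": 0.008, "wx": 0, "wy": 0, "wz": 0, "grip": 0}, {"x": 0, "y": 0, "z": 0.002, "wx": 0, "wy": 0, "wz": 0, "grip": 0}, {"x": 0, "y": 0.002, "z": 0, "wx": 0, "wy": 0, "wz": 0, "grip": 0}, {"x": 0, "y": 0.002, "z": 0, "wx": 0, "wy": 0, "wz": 0, "grip": 0}, {"x": 0, "y": 0.002, "z": 0, "wx": 0, "wy": 0, "wz": 0, "grip": 0}, {"x": 0, "y": 0.002, "z": 0.0, "wx": 0, "wy": 0, "wz": 0, "grip": 0}, {"x": 0, "y": 0, "z": -0.005, "wx": 0, "wy": 0, "wz": 0, "grip": 0}, {"x": 0, "y": 0, "z": -0.015, "wx": 0, "wy": 0, "wz": 0, "grip": 0}, {"x": 0.005, "y": -0.04, "z": 0.0, "wx": 0, "wy": 0, "wz": 0, "grip": 0}, {"x": 0, "y": 0, "z": 0.0, "wx": 0, "wy": 0, "wz": 0, "grip": 0}])

```text
clock: 9.07
eef_pos: [513.2, -103.0, 121.9]
eef_rot: [-3.141, -0.001, -0.219]
wrist_force: [-0.3, -0.9, -0.1]
finger_gap: 0.7
```

```bash
python3 look.py w8; python3 zm.py w8 210 90 330 170 6
```

```text
9.075 [ 513.23807827 -102.99650041  121.93926845] [-3.14138237e+00 -5.14620966e-04 -2.19444292e-01] [-0.32951298 -0.91909695 -0.07566503] 0.7277715482153856
```

View pics/w8_z210.png

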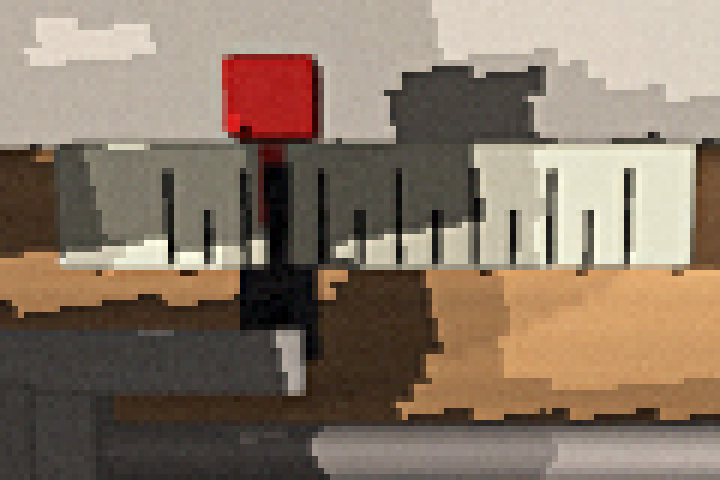

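play_rows(commands=[{"x": 0.0, "y": -0.019, "z": 0.0, "wx": 0, "wy": 0, "wz": 0, "grip": 0}, {"x": 0, "y": 0, "z": 0.0, "wx": 0, "wy": 0, "wz": 0, "grip": 0}])

```text
clock: 9.38
eef_pos: [517.0, -85.0, 121.4]
eef_rot: [-3.141, 0.0, -0.221]
wrist_force: [0.3, 1.0, 0.0]
finger_gap: 0.5
```

```bash
python3 look.py w9; python3 zm.py w9 230 90 350 170 6; python3 - <<'E'
import numpy as np
p=np.load("w9.npz")["p"].astype(int);d=np.load("w9.npz")["d"]
for v in range(97,140,2): print(v," ".join("%3d,%3d"%(a[0],a[1]) for a in p[v,268:294]))
for v in (102,108,116,120,124,128,132):print(v,d[v,268:294:2].round(0))
E
```

```text
9.375 [516.9530418  -85.0393012  121.44242278] [-3.14149489e+00  1.69024898e-04 -2.20621593e-01] [0.34014354 1.04797905 0.013081  ] 0.5461167004622385
97 192,181 186,176 190,184 190,187 190,186 189,184 189,184 194,190 187,184 188,185 182,179 185,182 186,183 183,180 197,194 235,231 230,226 229,223 231,224 231,221 222,212 230,222 228,215 226,216 226,216 224,214
99 190,180 187,185 191,177 193, 26 141,  0 151,  5 159, 13 160, 10 161, 12 161,  7 169, 19 163, 12 164,  9 164, 11 166, 11 162,  8 158,  3 143, 12 117, 94 195,192 186,177 183,174 186,177 186,173 184,174 185,176
101 187,180 193,191 191,181 202, 10 178, 27 182, 33 180, 33 178, 30 180, 36 177, 33 178, 35 176, 32 177, 32 179, 33 175, 27 175, 29 179, 32 164, 26  98, 79 198,194 191,181 195,186 192,180 188,176 186,177 186,177
103 189,182 193,191 190,181 203, 13 176, 31 178, 34 181, 35 173, 29 178, 34 182, 38 179, 34 178, 34 176, 30 174, 32 175, 32 177, 30 178, 29 162, 24  96, 76 198,197 192,181 190,181 187,177 189,180 190,180 189,176
105 186,176 189,188 193,181 205, 11 177, 29 178, 32 180, 35 177, 35 180, 33 180, 38 179, 35 179, 33 175
[... 3509 characters left out ...]
113  39, 31  43, 33  49, 37  48, 34  40, 27  16, 13  14, 16  19, 14   8,  9  10,  5   0,  3   5,  9  10,  9  19, 17  18, 17  21, 16  14, 16  25, 19  58, 40  62, 46  56, 40  65, 47  63, 46  58, 39  67, 47
102 [264. 263. 231. 231. 230. 229. 230. 230. 230. 231. 264. 265. 265.]
108 [265. 266. 231. 232. 231. 231. 231. 231. 232. 232. 265. 264.   0.]
116 [235. 234. 234. 234. 235. 232. 233. 235. 234. 234. 234. 235. 236.]
120 [236. 235. 235. 235. 236. 230. 230. 236. 235. 235. 236. 236. 235.]
124 [236. 236. 236. 235. 237. 230. 231. 237. 236. 235. 235. 237. 237.]
128 [238. 238. 237. 237. 237. 232. 231. 236. 238. 237. 237. 237. 237.]
132 [239. 239. 238. 238. 238. 231. 232. 238. 238. 239. 238. 238. 238.]
```

View pics/w9_z230.png

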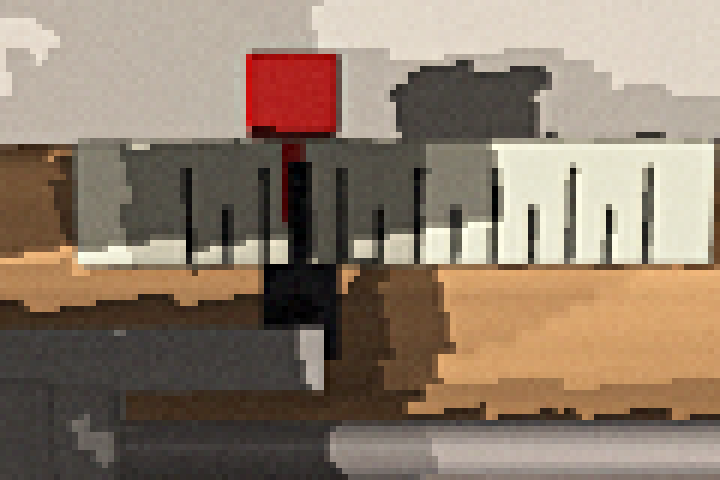

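play_rows(commands=[{"x": -0.005, "y": 0.054, "z": 0, "wx": 0, "wy": 0, "wz": 0, "grip": 0}, {"x": 0, "y": 0, "z": 0.01, "wx": 0, "wy": 0, "wz": 0, "grip": 0}, {"x": 0, "y": 0, "z": 0.008, "wx": 0, "wy": 0, "wz": 0, "grip": 0}, {"x": 0, "y": 0, "z": 0.002, "wx": 0, "wy": 0, "wz": 0, "grip": 0}, {"x": 0, "y": 0.0, "z": 0, "wx": 0, "wy": 0, "wz": 0, "grip": 0}, {"x": 0, "y": 0.0012, "z": 0, "wx": 0, "wy": 0, "wz": 0, "grip": 0}, {"x": 0, "y": 0.0012, "z": 0, "wx": 0, "wy": 0, "wz": 0, "grip": 0}, {"x": 0, "y": 0.0, "z": 0, "wx": 0, "wy": 0, "wz": 0, "grip": 0}, {"x": 0, "y": 0, "z": -0.005, "wx": 0, "wy": 0, "wz": 0, "grip": 0}, {"x": 0, "y": 0, "z": -0.015, "wx": 0, "wy": 0, "wz": 0, "grip": 0}, {"x": 0.005, "y": -0.056, "z": 0.0, "wx": 0, "wy": 0, "wz": 0, "grip": 0}, {"x": 0, "y": 0, "z": 0.0, "wx": 0, "wy": 0, "wz": 0, "grip": 0}, {"x": 0, "y": 0, "z": 0.0, "wx": 0, "wy": 0, "wz": 0, "grip": 0}])

```text
clock: 11.05
eef_pos: [516.8, -86.1, 121.7]
eef_rot: [3.141, -0.0, -0.22]
wrist_force: [-0.7, 0.8, 0.1]
finger_gap: 0.5
```

```bash
python3 look.py w10; python3 zm.py w10 230 90 350 170 6; python3 - <<'E'
import numpy as np
p=np.load("w10.npz")["p"].astype(int)
for v in range(101,140,2): print(v," ".join("%3d,%3d"%(a[0],a[1]) for a in p[v,268:294]))
E
```

```text
11.05 [516.84936521 -86.12807779 121.72097526] [ 3.14146120e+00 -1.21049691e-04 -2.20498083e-01] [-0.6713893   0.81017255  0.11662284] 0.5062493054391561
101 188,181 165, 79 183, 14 177, 26 182, 38 181, 35 178, 38 177, 29 174, 29 178, 34 178, 32 176, 31 177, 35 176, 30 180, 36 166, 17 101, 42 161,150 198,190 190,179 190,180 187,176 185,175 188,176 185,176 186,174
103 186,181 159, 80 187, 20 176, 29 178, 33 183, 40 176, 30 179, 35 174, 32 177, 32 175, 31 174, 36 175, 36 176, 30 183, 38 168, 17  99, 43 164,154 196,190 191,180 190,180 188,178 188,177 188,180 189,178 189,179
105 187,181 157, 83 190, 21 182, 33 180, 35 177, 31 177, 33 180, 35 177, 31 175, 36 174, 29 177, 31 177, 32 177, 33 180, 31 169, 23  99, 43 165,155 192,186 192,181 191,183 188,177 185,177 188,176 189,180 183,171
107 186,180 173,133 190, 19 179, 33 176, 32 180, 36 180, 36 178, 37 177, 33 178, 35 180, 35 173, 34 177, 32 168, 24 179, 34 168, 21 103, 43 163,150 194,187 193,183 190,182 187,177 189,177 189,178 186,179 186,175
109 187,184 169,127 193, 17 181, 31 177, 26 184, 37 178, 28 177, 33 176, 30 181, 36 176, 34 173, 2
[... 2593 characters left out ...]
  58, 60  72, 68  63, 58  65, 62  61, 60  48, 48 120,117 212,206
135 188,136 190,136 190,136 134, 95   0,  0  13, 16   2,  4  15, 16  18, 22  20, 20  11,  7  17, 14  13, 11  10, 12  15, 17   9,  5 102, 74 203,148  56, 37  58, 38  71, 51  70, 51  67, 46  66, 45  67, 45  69, 46
137 187,139 186,136 191,141 137,101   0,  5  15, 19  13, 17  20, 17  14, 13  15, 13  22, 15  22, 20  15, 11  15, 11  17, 21  18, 11  88, 67 201,144  62, 46  68, 48  68, 48  72, 50  72, 53  72, 52  65, 49  74, 52
139 157,113  37, 26  47, 34  32, 26  13, 14  22, 19  20, 18  11,  9   6,  8  18, 17  17, 14  13, 18  17, 17  20, 20  18, 19  16, 16  47, 36  64, 47  54, 39  64, 47  60, 45  61, 46  63, 45  63, 47  54, 39  54, 38
```

View pics/w10_z230.png

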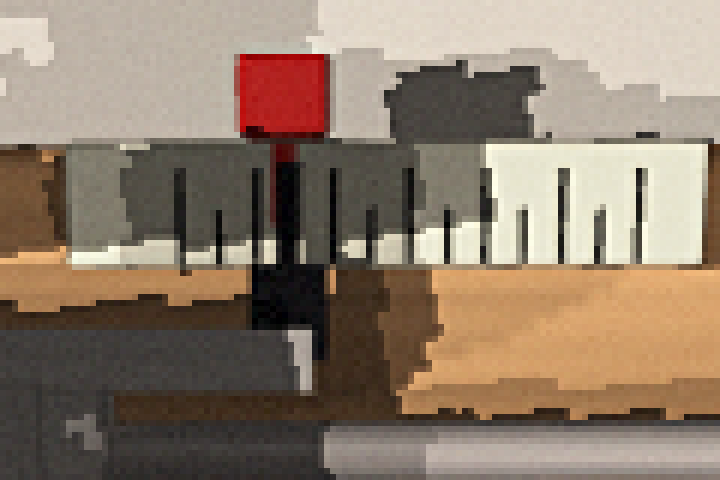

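play_rows(commands=[{"x": -0.005, "y": 0.054, "z": 0, "wx": 0, "wy": 0, "wz": 0, "grip": 0}, {"x": 0, "y": 0, "z": 0.01, "wx": 0, "wy": 0, "wz": 0, "grip": 0}, {"x": 0, "y": 0, "z": 0.008, "wx": 0, "wy": 0, "wz": 0, "grip": 0}, {"x": 0, "y": 0, "z": 0.002, "wx": 0, "wy": 0, "wz": 0, "grip": 0}, {"x": 0, "y": 0.0, "z": 0, "wx": 0, "wy": 0, "wz": 0, "grip": 0}, {"x": 0, "y": 0.0011, "z": 0, "wx": 0, "wy": 0, "wz": 0, "grip": 0}, {"x": 0, "y": 0.0011, "z": 0, "wx": 0, "wy": 0, "wz": 0, "grip": 0}, {"x": 0, "y": 0.0, "z": 0, "wx": 0, "wy": 0, "wz": 0, "grip": 0}, {"x": 0, "y": 0, "z": -0.005, "wx": 0, "wy": 0, "wz": 0, "grip": 0}, {"x": 0, "y": 0, "z": -0.015, "wx": 0, "wy": 0, "wz": 0, "grip": 0}, {"x": 0.005, "y": -0.056, "z": 0.0, "wx": 0, "wy": 0, "wz": 0, "grip": 0}, {"x": 0, "y": 0, "z": 0.0, "wx": 0, "wy": 0, "wz": 0, "grip": 0}, {"x": 0, "y": 0, "z": 0.0, "wx": 0, "wy": 0, "wz": 0, "grip": 0}])

```text
clock: 12.72
eef_pos: [516.8, -86.3, 121.7]
eef_rot: [3.141, -0.0, -0.221]
wrist_force: [-0.2, -0.4, 0.6]
finger_gap: 0.0
```

```bash
python3 look.py w11; python3 zm.py w11 230 90 350 170 6; python3 - <<'E'
import numpy as np
p=np.load("w11.npz")["p"].astype(int)
for v in [103,107,111,113,114,115,116,117,119,121,123,125,127,129,130,131,132,133]: print(v," ".join("%3d,%3d"%(a[0],a[1]) for a in p[v,266:292]))
E
```

```text
12.725 [516.77319019 -86.34655483 121.71270125] [ 3.14148488e+00 -5.18744224e-05 -2.20556906e-01] [-0.16529009 -0.3713369   0.64683308] 0.00866838798606925
103 190,182 192,190 189,181 193, 43 176, 23 179, 35 180, 36 180, 35 174, 28 173, 25 175, 33 177, 33 183, 40 177, 35 174, 33 172, 29 180, 32 171, 17  81, 62 201,195 191,179 188,178 187,176 188,179 187,177 190,177
107 189,182 188,184 187,181 184, 38 177, 24 179, 33 178, 29 174, 30 179, 28 181, 37 174, 32 176, 33 174, 30 175, 34 176, 32 175, 31 181, 32 174, 20  80, 61 205,201 194,187 188,178 191,181 186,174 191,180 186,177
111 192,184 193,187 191,182 195,105 155,  4  44,  8  49, 12  72,  0 176, 26 171, 26 169, 22 173, 33 170, 30 170, 28 170, 25 173, 30 176, 27 163, 17 108, 80 211,206 197,188 194,183 191,180 191,182 194,184 190,179
113 114,108 123,116 119,115 122,115  99, 71  58, 35  53, 32  57, 41  54, 39  51, 30  54, 37  53, 32  50, 33  49, 39  48, 38  57, 44  51, 31  55, 42  57, 57  68, 68 122,116 121,113 117,113 121,112 142,133 142,133
114  66, 62  71, 69  74, 70  77, 76  78, 77  80, 80  86, 89  83, 88  85, 82  71, 17  71,  8  71,
[... 2171 characters left out ...]
  52, 53  27, 23  81, 78 131,126 224,215 228,217 211,202  28, 30
131  81, 78 232,225 223,215 218,210 217,209 206,199  21, 19 175,169 219,209  92, 89   5,  6   8,  9  40, 38 113,105 106,100  73, 71  77, 74  80, 80  52, 50  20, 21 119,115 233,227 211,203 213,206 201,193  21, 20
132  72, 69 222,218 205,200 204,199 215,211 202,196  20, 21 177,172 216,206 101, 96   3,  4   9,  3  39, 37 153,147 225,218  70, 67  82, 80  80, 75  47, 48  23, 23 113,112 217,208 208,199 214,206 195,187  21, 18
133  77, 75 211,207 197,192 201,195 211,203 195,187  26, 26 175,169 217,210  90, 88   5,  8  17, 17  36, 36 141,135 218,209  69, 67  76, 73  72, 68  51, 48  22, 26  74, 72  62, 59  63, 58  64, 62  53, 50  41, 41
```

View pics/w11_z230.png

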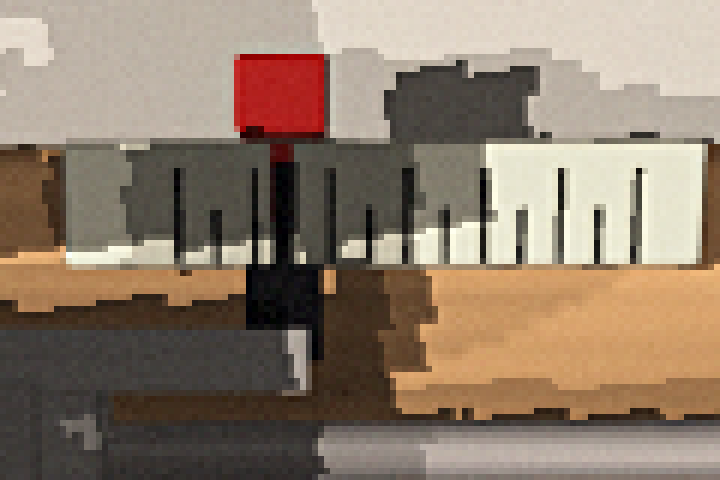

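play_rows(commands=[{"x": 0, "y": 0, "z": -0.04, "wx": 0, "wy": 0, "wz": 0, "grip": 0}, {"x": 0, "y": 0, "z": -0.04, "wx": 0, "wy": 0, "wz": 0, "grip": 0}, {"x": -0.04, "y": 0, "z": -0.02, "wx": 0, "wy": 0, "wz": 0, "grip": 0}, {"x": -0.04, "y": 0, "z": 0, "wx": 0, "wy": 0, "wz": 0, "grip": 0}, {"x": 0, "y": 0, "z": 0, "wx": 0, "wy": 0, "wz": 0, "grip": 0}, {"x": 0, "y": 0, "z": 0, "wx": 0, "wy": 0, "wz": 0, "grip": 0}])

```text
clock: 13.52
eef_pos: [439.1, -69.4, 221.7]
eef_rot: [3.142, -0.001, -0.222]
wrist_force: [-0.6, 0.2, -0.2]
finger_gap: 0.4
```

```bash
python3 look.py w12; python3 - <<'E'
from h import *
p,d=manip.camera("scene");o=np.load("scene0.npz")["p"]
a=np.hstack([o[175:285,190:340],p[175:285,190:340]])[:,:,::-1]
cv2.imwrite("pics/cmp.png",cv2.resize(a,None,fx=2.6,fy=2.6))
E
```

```text
13.525 [439.11066255 -69.44856006 221.72097568] [ 3.14156793e+00 -6.40760676e-04 -2.22316264e-01] [-0.5773927   0.20814017 -0.21557553] 0.3727223323113094
```

View pics/cmp.png

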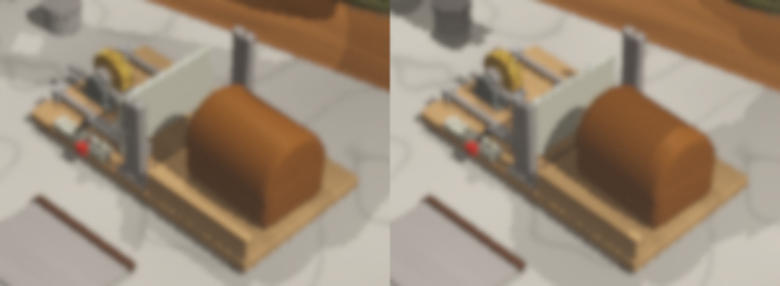

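View pics/w12.png

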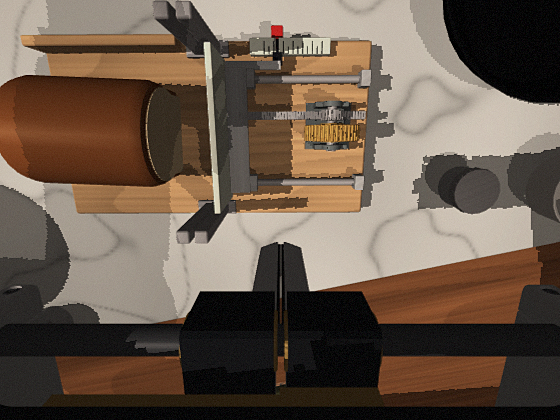

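The before/after scene views show loaf, red mark (left panel 82,147; right panel 472,147, i.e. the same spot) and scraper unmoved. The wrist view shows the black pointer directly in line with the red tab at about (277,45), and the fingers clear of everything.

```bash
python3 -c "
from cell import manip
print(manip.sign_off())"
```

```text
the job is handed in; nothing more can be done
None
```

I rolled the wheel top towards the guide's -y with the shut fingertips until the black pointer lay level with the red mark. It took five strokes at first, counting short ones, and then one last small one to trim. Then I lifted the hand clear and handed the job in at about 13.6 s.

- **Alignment:** in the last close wrist view, before I withdrew the hand, the pointer's centre was about 0.3 px, or 0.2 mm, from the middle of the red bar. It was still on the -y side, and 0.2 mm is near the limit of what I can measure. A farther wrist view after withdrawing still showed the two in line.
- **Disturbance:** before/after views from the scene camera show the loaf, red mark and scraper where they were. I did not compare the other items on the marble by image, but the arm never came near them.
- **Forces:** the force readings I took while pressing on the wheel were at most about 18 N, but I did not read them during every stroke. After I lifted off, the wrist force was near zero.
- **Disagreement:** short strokes moved the plate less than the 3.5 mm per 10 mm of rim travel you gave, losing about 1 mm of travel to flex or slip, so I set the last moves from the images.

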